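Lock a flat bar in the hold-down clamp

ROBOT

A 6-joint arm with a two-finger parallel gripper is mounted at the origin on the work surface; the furniture and walls round the work are solid. World frame = base frame: x ahead of the robot, y to its left, z up, the work surface at z = 0. Lengths are in m, angles in rad, forces in N, time in s.
With the tool pointing down it reaches from about 0.25 to 0.775 m from the base axis. Payload 4 kg.
Tool frame: the origin (TCP) lies midway between the tips of the shut fingers; the grasp point (between the pads) lies 19 mm behind it; z points along the fingers, y is the direction in which the jaws open and shut (so a half turn about z gives the same grasp; the last joint's range is limited). The gripper opens to 94 mm and grips with 3 to 60 N. Pads are 16 mm wide; open, the fingers measure 119 mm over their backs; the gripper's body (75 mm by 177 mm) begins 78 mm behind the grasp point.
Start: joints at [1.104, 0.087, 1.371, -0, 1.684, -0.103], TCP at [0.196, 0.514, 0.206] pointing down, gripper open.
Joint ranges: [-3.1, 3.1], [-0.76, 2.03], [0.27, 2.55], [-1.08, 4.22], [0.17, 2.65], [-2.57, 2.57]. Speed limits (rad/s): [2.79, 2.79, 3.14, 3.14, 3.14, 3.14].

INTERFACE

Orientations are given as [roll, pitch, yaw] about the fixed x, y, z axes, in that order (R = Rz(yaw) Ry(pitch) Rx(roll)).
In Python, from bench import get_obs, snapshot, ticket gives the robot as it stands.
- The arm moves only by the shell command python3 -m creep 'ROWS' [OPENING]. ROWS is JSON, a list that holds one entry, the list of rows, each a list of 4 numbers: the shift along the tool's x, y, z in mm, then the turn about the tool's z in degrees. A call has 1 to 8 rows; each row shifts and turns the commanded pose from where the row before left it, along the tool's axes as they then stand; what a row does not reach is not made up. A row lasts 1/8 s, in which the tool goes at most 62.5 mm and 10.7 degrees, less where a joint would pass 70% of its speed; a pose out of reach is approached as far as the arm can. A call with a gripper value outside its range is refused whole. OPENING is the opening, from 0 (shut) to 1 (fully open), set as the call begins (- or left out, the last holds). The fingers move at their own pace and stop on an object; the grip force is fixed at half the most. Time passes only in rows, so rows that do not move let the fingers close. It gives the time, the measured TCP pose, the force and the opening at its end, in the units of the state.
- get_obs(): the state, without advancing time (a new reading comes with each control period).
- snapshot(name): name is "side" or "top"; returns a dict with "color" (384x512x3 uint8, red, green, blue), "depth" (384x512 float32, m along the optical axis (not along the pixel's ray), 0 where there is no reading), "fx", "fy", "cx", "cy" (pixels), "distortion" ([k1, k2, p1, p2, k3] as OpenCV has them; the pictures are not rectified), "extrinsics" (4x4, takes a point from world to camera coordinates). Camera axes: x right, y down, z forward; pixel columns grow to the right and rows downward; lengths in m; the calibration is good to about 2 mm. A picture is of the moment at which its call begins.
- ticket.close_job(): hands the job in, once; it reports no verdict.
The state is a dict: "time": time; "joint_positions": joint angles; "qvel": joint speeds; "joint_torque": joint torques, N m; "tool_pos": TCP position; "ee_rot": TCP orientation; "wrist_force": force on the tool from outside, world axes, zero at the start; "wrist_torque": the same for the moment, N m; "width": finger opening in m.
Only numpy, scipy, OpenCV 4.12 (cv2) and the standard library are available. Lean on these libraries where they do the work, as an engineer would, in place of code of your own. Each camera call takes 0.05 s, during which the arm holds its last target. There are 200 camera calls.

TASK

Push the flat steel bar gently along the channel of the blue hold-down clamp until its far end is fully home against the clamp's stop. Then wind the clamp's red-gripped hand knob clockwise until you feel it suddenly stiffen as the screw's nose meets the bar, give it one quarter turn more and no further, and let go, leaving the other things on the table alone.

Things in the scene. Friction and masses are not known exactly. Their poses are not given: they have to be found in the camera images.
- clamp: Blue hold-down clamp bolted to the table. Origin on the table top straight below its upright screw; its x axis points level along the channel to the stop, z up. An arm 34 mm wide reaches from the column over the channel, underside 36, top 58 mm above the table (brass nut to 61), ending 33 mm on the -x side of the screw. Low bolted feet to 67 mm either side of the column
- stop (a point): Middle of the stop, the near upright face of the blue column, 38 mm from the screw axis along the clamp's +x, 12 mm above the table. Column 42 mm thick, 70 mm wide, 58 mm tall. Two fixed steel guide rails, 54 mm apart inside and 16 mm high, run from the stop 103 mm back towards the robot and form the channel
- packing_plate: Aluminium plate fixed on the floor of the channel, 105 mm long (clamp x = -67 to +38 mm), 53 mm wide; origin at the centre of its top face, which lies 8 to 10 mm above the table, differing each time. The bar lies on it
- flat_bar: Dark flat steel bar with a drilled hole, 140 x 50 x 8 mm, about 0.4 kg, loose. Origin at the centre of its underside; long axis = its y axis, lying along the clamp's x. It lies on the packing plate in the channel, under the nose, its far end 14 to 27 mm short of the stop. Home, its centre lies 32 mm on the -x side of the screw axis and its near end sticks out 35 mm beyond the packing plate
- bar_near_end (a point): Centre of the bar's near end face (50 x 8 mm), facing the robot, 70 mm from the bar's centre: the face to push on, towards the stop. Free space in front of and below it down to the table
- knob_grip (a point): Middle of the upright red grip of the clamp's cranked hand knob, 50 mm out from the screw axis, about 107 mm above the table. The grip is a round post 18 mm thick and 42 mm tall (21 mm above and below this point), fixed on a black arm 10 mm thick. The grip goes round the screw axis in a circle as the knob is turned, and sinks 8 mm per full turn. The point's y axis points out from the screw axis
- knob (a joint): Turn of the crank knob in rad, clockwise from above (tightening) positive; 0 to 0.4 at the start; at 0 the grip lies on the clamp's +y side. It turns freely (under 1 N at the grip) until the screw's sprung nose meets the bar, 0.7 to 2.7 rad from the start, differing each time; there the push needed while turning jumps to about 4 to 8 N, then rises steadily, to some 6 to 12 N at a quarter turn more. It stays where it is left
- tape_measure: Yellow tape measure, 36 x 82 x 66 mm, a bystander; origin at the centre of its underside
- gauge_block: Grey steel block with holes, 50 x 76 x 25 mm, a bystander; origin at the centre of its underside
- bolt_tin: Open round tin, 75 mm wide and 62 mm tall, a bystander; origin at the centre of its underside
- pliers: Pliers with red handles, 63 x 186 x 18 mm, a bystander; origin at the centre of its underside
Mind the look-alikes: they are no part of the job. There is more than one size of the flat_bar; the job needs the larger.

How it is judged:
On the way, in this order (a step that is already met when the one before it is completed fails the run):
1. the bar is pushed home against the stop (x of flat_bar in the frame of clamp above -0.036 m), for 0.2 s.
2. the nose of the screw presses on the bar (contact force between packing_plate and flat_bar above 20 N), for 0.1 s.
At the end, for the whole second after the job is handed in: The bar is home (centre within 4 mm of its place against the stop), the screw has been turned about a quarter turn past the contact (the bar pressed on the packing plate with 48 to 66 N, about 50 to 115 degrees past the contact), and the knob stays at rest (x of flat_bar in the frame of clamp above -0.036 m and contact force between packing_plate and flat_bar between 48 and 66 N and velocity of joint knob between -0.05 and 0.05 rad/s); the robot touches nothing.
It fails at once if the screw was overtightened (contact force between packing_plate and flat_bar above 68 N).
It fails at once if the bar was rammed (more than 40 N from the robot) (contact force between the fingers and flat_bar above 40 N).
It fails at once if a bystander was moved by more than 15 mm (distance of any of tape_measure, gauge_block, bolt_tin, pliers from where it was at the start of the episode above 0.015 m).
It also fails if it takes over 61 s, if anything falls off the work surface, if the arm or the gripper's body presses on something with over 40 N, if the wrist force passes 120 N, or if a joint passes its speed limit or range.

## Working session

There is one attempt and no reset: what is moved stays moved. The work goes in short steps, Python scripts to look and compute and a shell command to move; the robot and the scene stay as the last step left them, time stands still between calls to the robot, and variables do not carry over. Pictures are saved under pics/ and viewed, on a budget of 10 in all, crops included, one or two more only if the job needs it, and the job is handed in when it is done.

```bash
mkdir -p pics; ls; cat > h.py <<'E'
import numpy as np,cv2
from bench import get_obs,snapshot,ticket
def cloud(s):
    K=np.array([[s['fx'],0,s['cx']],[0,s['fy'],s['cy']],[0,0,1.]])
    v,u=np.mgrid[:384,:512]
    p=cv2.undistortPoints(np.stack([u,v],-1).reshape(-1,1,2).astype(float),K,np.array(s['distortion'],float)).reshape(384,512,2)
    d=s['depth'][...,None]; c=np.concatenate([p*d,d],-1)
    E=np.array(s['extrinsics']); return (c-E[:3,3])@E[:3,:3]
def grab(n,f):
    s=snapshot(n); cv2.imwrite(f'pics/{f}.png',s['color'][...,::-1]); np.savez(f'{f}.npz',p=cloud(s),c=s['color'],d=s['depth']); return s
E
python3 -c "
from h import *
grab('top','t0');grab('side','s0');o=get_obs();print(o)"
```

```text
pics
{'time': 0.1, 'joint_positions': array([ 1.10390072e+00,  8.78901594e-02,  1.37206019e+00, -2.82708807e-05,
        1.68362711e+00, -1.03128516e-01]), 'qvel': array([-0.00241192, -0.00173985, -0.00354803, -0.00011926,  0.00045738,
       -0.00011103]), 'joint_torque': array([ 1.53066791e-03, -3.41255915e+01, -3.03299546e+01,  7.19166733e-02,
        3.05754715e-02, -8.68819461e-05]), 'tool_pos': array([0.19549486, 0.51355876, 0.20443806]), 'ee_rot': array([-3.13961550e+00, -1.76379516e-04,  2.77782224e+00]), 'wrist_force': array([ 0.33944993, -0.05684107, -0.38152137]), 'wrist_torque': array([-0.02955589,  0.04315933, -0.04718404]), 'width': 0.09347206517306793}
```

View pics/t0.png

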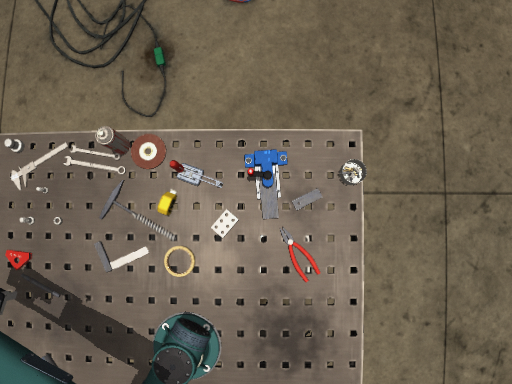

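View pics/s0.png

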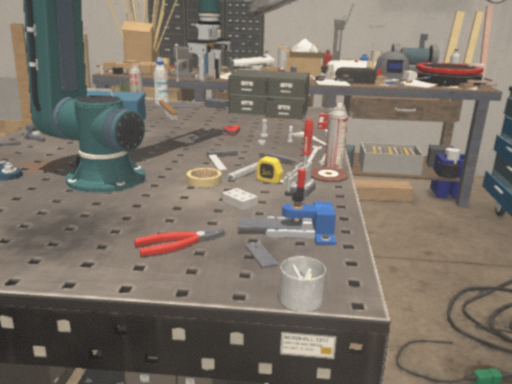

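The top view shows the blue clamp at about (265,165), the bar at (269,205) with its near end towards the robot, the red grip at (251,172), and the smaller look-alike bar at (307,198). The side view agrees. Next I'll get the positions.

```bash
python3 -c "
from h import *
D=np.load('t0.npz');p=D['p'];c=D['c'].astype(int)
for v,u in [(205,269),(215,270),(190,268),(160,265),(172,251),(175,265),(220,225),(198,307),(345,185),(230,250)]: print((u,v),p[v,u].round(4))
r=p[...,0];
def rep(n,m): q=p[m]; print(n,m.sum(),np.median(q,0).round(4),q.min(0).round(3),q.max(0).round(3))
roi=np.zeros((384,512),bool); roi[135:230,235:295]=1
R,G,B=c[...,0],c[...,1],c[...,2]
red=roi&(R>110)&(G<70)&(B<70); rep('red',red)
blue=roi&(B>R+50); rep('blue',blue); rep('bluetop',blue&(abs(p[...,2]-.058)<.004))
bar=roi&(p[...,2]>.012)&(p[...,2]<.023)&(B<R+40); rep('bar',bar)
v,u=np.where(bar); print(cv2.minAreaRect(p[bar][:,:2].astype(np.float32)*1000))
print(cv2.minAreaRect(p[blue&(abs(p[...,2]-.058)<.006)][:,:2].astype(np.float32)*1000))
S=np.load('s0.npz');q=S['p'];c2=S['c'].astype(int)
m=np.zeros((384,512),bool);m[160:250,230:345]=1
m2=m&(c2[...,0]>110)&(c2[...,1]<70)&(np.linalg.norm(q[...,:2]-np.median(p[red],0)[:2],axis=-1)<.06)
x=q[m2];print('side red',m2.sum(),np.median(x,0),x.min(0),x.max(0))
im=cv2.resize(D['c'][135:230,225:330,::-1].astype(np.uint8),None,fx=6,fy=6,interpolation=cv2.INTER_CUBIC)
i2=cv2.resize(S['c'][160:260,230:345,::-1].astype(np.uint8),None,fx=6,fy=6,interpolation=cv2.INTER_CUBIC)
cv2.imwrite('pics/t0c.png',im);cv2.imwrite('pics/s0c.png',i2)
"
```

```text
(269, 205) [ 0.4485 -0.2593  0.0159]
(270, 215) [ 0.4172 -0.2625  0.0188]
(268, 190) [ 0.4951 -0.2561  0.0191]
(265, 160) [ 0.5833 -0.2464  0.0575]
(251, 172) [ 0.5367 -0.2059  0.1294]
(265, 175) [ 0.5339 -0.2464  0.0832]
(225, 220) [ 0.4009 -0.1233  0.0264]
(307, 198) [ 0.4717 -0.3792  0.0022]
(185, 345) [ 0.0584 -0.0325  0.2088]
(250, 230) [ 0.3705 -0.2001  0.0016]
red 18 [ 0.5399 -0.2015  0.1261] [ 0.533 -0.209 -0.002] [ 0.567 -0.19   0.133]
blue 662 [ 0.586  -0.2495  0.0571] [ 0.365 -0.313 -0.   ] [ 0.618 -0.183  1.405]
bluetop 392 [ 0.5831 -0.2525  0.0583] [ 0.503 -0.283  0.054] [ 0.615 -0.213  0.062]
bar 795 [ 0.4828 -0.2594  0.0174] [ 0.374 -0.316  0.012] [ 0.607 -0.154  0.023]
((493.1925964355469, -234.97940063476562), (153.13099670410156, 232.52415466308594), 87.35895538330078)
((559.015625, -248.04241943359375), (111.46244812011719, 70.26000213623047), 0.24014008045196533)
side red 78 [ 0.53862912 -0.21038165  0.10693206] [ 0.53316286 -0.21668672  0.08770496] [ 0.54400664 -0.20511587  0.12507054]
```

View pics/t0c.png

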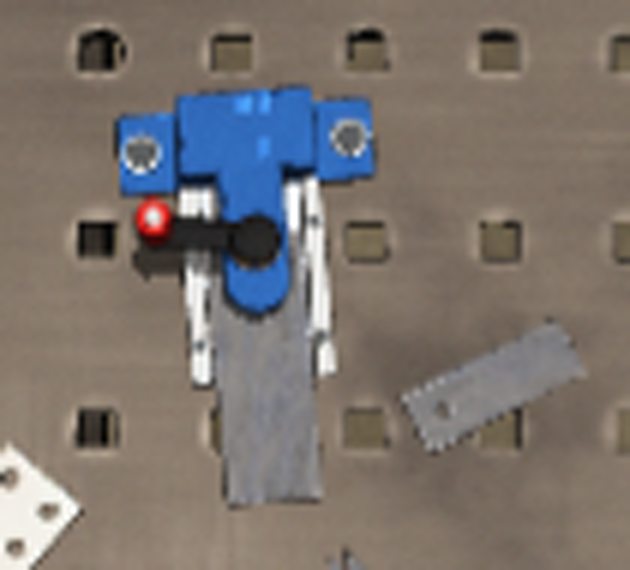

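View pics/s0c.png

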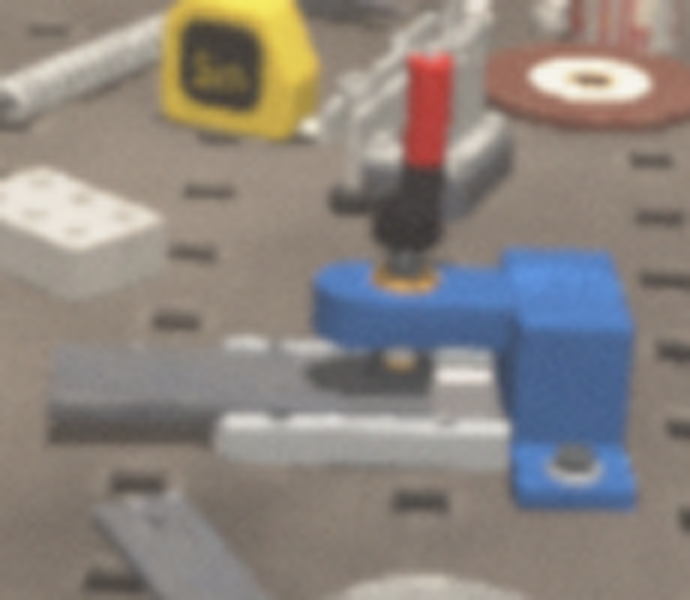

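The crops show the clamp yawed slightly. The crank points left (clamp +y), with the hub at crop (255,240), the grip at (153,218) and the bar's near end at crop (275,500). I'll fit the axes now.

```bash
cat > fit.py <<'E'
from h import *
from scipy.optimize import minimize
def fit(f='t0'):
    D=np.load(f+'.npz');p=D['p'];c=D['c'].astype(int)
    near=(p[...,0]>.36)&(p[...,0]<.64)&(p[...,1]>-.33)&(p[...,1]<-.17)
    blue=near&(c[...,2]>c[...,0]+40)&(abs(p[...,2]-.058)<.006)
    q=p[blue][:,:2]
    g=np.stack(np.meshgrid(np.arange(.48,.64,.001),np.arange(-.31,-.18,.001),indexing='ij'),-1).reshape(-1,2)
    # signed distance of model T (clamp coords) ; arm x -33..38 w34, column 38..80 w70
    def sd(P):
        bx=lambda cx,hx,hy:np.maximum(abs(P[:,0]-cx)-hx,abs(P[:,1])-hy)
        cap=np.hypot(P[:,0]+.016,P[:,1])-.017
        return np.minimum(np.minimum(bx(.059,.021,.035),bx(.011,.027,.017)),cap)
    def tf(Q,a): 
        C,S=np.cos(a[2]),np.sin(a[2]); d=Q-a[:2]; return np.stack([d@[C,S],d@[-S,C]],1)
    # raster occupancy: points of blue as samples; match by soft overlap
    from scipy.spatial import cKDTree
    occ=(cKDTree(q).query(g)[0]<.002)
    hub=lambda P:(np.hypot(P[:,0],P[:,1])<.018)|((abs(P[:,0])<.008)&(P[:,1]>0))
    def cost(a):
        P=tf(g,a); m=1/(1+np.exp(sd(P)/.0015)); w=~hub(P); return (w*(m-occ)**2).mean()
    best=min((minimize(cost,[.535,-.25,y0],method='Nelder-Mead',options=dict(initial_simplex=np.array([[.535,-.25,y0],[.545,-.25,y0],[.535,-.24,y0],[.535,-.25,y0+.06]]))) for y0 in(0,.08,.15)),key=lambda r:r.fun)
    a=best.x; print('clamp',a.round(4),best.fun)
    P=tf(p[...,:2].reshape(-1,2),a).reshape(384,512,2)
    z=p[...,2]
    b=(abs(P[...,1])<.032)&(P[...,0]<-.072)&(P[...,0]>-.16)&(z>.0115)&(z<.026)
    bb=P[b]; print('bar z',np.median(z[b]),'x ends',np.percentile(bb[:,0],[0,1,3]).round(4))
    xs=np.arange(-.12,-.07,.004); mid=[]
    for x in xs:
        s=bb[abs(bb[:,0]-x)<.003][:,1]; mid.append((s.min()+s.max())/2)
    k=np.polyfit(xs,mid,1); print('bar dyaw',k)
    h=near&(z>.075)&(z<.092)&(c.max(-1)<80); r=p[h]; print('hub/arm black n',h.sum(),tf(r[:,:2],a).mean(0).round(4), r[:,2].mean())
    rd=near&(c[...,0]>110)&(c[...,1]<70)&(z>.1); t=p[rd]; print('grip top',t.mean(0).round(4),tf(t[:,:2],a).mean(0).round(4))
    return a
if __name__=='__main__':
    import sys; fit(sys.argv[1] if len(sys.argv)>1 else 't0')
E
python3 fit.py; python3 -c "
from h import *
from fit import *
p=np.load('t0.npz')['p']
m=(p[...,0]>.36)&(p[...,0]<.56)&(p[...,1]>-.36)&(p[...,1]<-.14)&(abs(p[...,2])<.006);print('table',np.median(p[m],0))"
```

```text
clamp [ 0.535  -0.2529  0.0856] 0.020732164455221153
bar z 0.01800900093970944 x ends [-0.1282 -0.1274 -0.1262]
bar dyaw [-7.40395843e-04  3.63423705e-05]
hub/arm black n 113 [0.0016 0.0152] 0.08696618964683535
grip top [ 0.5102 -0.2092  0.34  ] [-0.021   0.0457]
table [ 4.42839577e-01 -2.34411120e-01  1.02692923e-04]
```

Fit: clamp at (0.535, -0.253), yaw 0.086, bar near end at clamp x = -0.127, so it needs about 25 mm. At yaw 3.227 the tool's -x is clamp +x and its y is clamp +y. That works for both the push and the cranking.

```bash
python3 -m creep '[[[0,0,0,-8.6],[0,0,0,-8.6],[0,0,0,-8.5],[0,-45,0,0],[-6,-45,0,0],[-6,-45,0,0],[-6,-45,0,0],[-6,-45,0,0]]]' 0
python3 -m creep '[[[-6,-45,0,0],[-6,-45,0,0],[-6,-45,0,0],[-6,-45,0,0],[-6,-45,0,0],[-6,-45,0,0],[-6,-45,0,0],[-6,-45,0,0]]]' 0
cat > st.py <<'E'
from h import *
o=get_obs();a=np.array([.535,-.2529,.0856]);d=o['tool_pos'][:2]-a[:2];C,S=np.cos(a[2]),np.sin(a[2])
X,Y=d@[C,S]*1e3,d@[-S,C]*1e3
yaw=o['ee_rot'][2]%(2*np.pi);w=o['wrist_force']
# tool axes in world (tool down)
th=3.2272-yaw  # crank angle the tool is set for
print(f"t {o['time']:.2f} clamp xy {X:.1f} {Y:.1f} z {o['tool_pos'][2]*1e3:.1f} yaw {yaw:.4f} set-theta {np.degrees(th):.1f}  Fclamp {w[:2]@[C,S]:.1f} {w[:2]@[-S,C]:.1f} Fz {w[2]:.1f} Ftool_x {w[:2]@[np.cos(yaw),np.sin(yaw)]:.2f} Ftool_y {w[:2]@[np.sin(yaw),-np.cos(yaw)]:.2f} q6 {o['joint_positions'][5]:.2f} w {o['width']*1e3:.1f}")
E
python3 st.py
```

```text
time: 1.1
tool_pos: [0.2385, 0.2903, 0.205]
ee_rot: [-3.141, -0.0, -3.056]
wrist_force: [0.4, -0.4, -0.1]
width: 0.0173
time: 2.1
tool_pos: [0.3168, -0.0643, 0.2052]
ee_rot: [3.141, 0.0, -3.057]
wrist_force: [1.1, 0.6, 0.6]
width: 0.0005
t 2.10 clamp xy -201.3 206.6 z 205.2 yaw 3.2259 set-theta 0.1  Fclamp 1.1 0.5 Fz 0.6 Ftool_x -1.15 Ftool_y 0.46 q6 -2.03 w 0.5
```

```bash
python3 -m creep '[[[-9,-41,0,0],[-9,-41,0,0],[-9,-41,0,0],[-9,-41,0,0],[-9,-41,0,0],[0,0,40,0],[0,0,40,0],[0,0,40,0]]]'
python3 -m creep '[[[0,0,40,0],[0,0,30,0],[0,0,6,0],[0,0,0,0]]]'
python3 st.py; python3 -c "
from h import *
grab('side','s1')"
```

```text
time: 3.1
tool_pos: [0.3788, -0.2631, 0.0837]
ee_rot: [3.141, -0.0, -3.057]
wrist_force: [-0.5, -0.7, -0.7]
width: 0.0002
time: 3.6
tool_pos: [0.3793, -0.2633, 0.0097]
ee_rot: [3.141, -0.0, -3.057]
wrist_force: [0.6, -0.0, 0.2]
width: 0.0004
t 3.60 clamp xy -156.1 3.0 z 9.7 yaw 3.2264 set-theta 0.0  Fclamp 0.6 -0.1 Fz 0.2 Ftool_x -0.58 Ftool_y -0.07 q6 -2.39 w 0.4
```

View pics/s1.png

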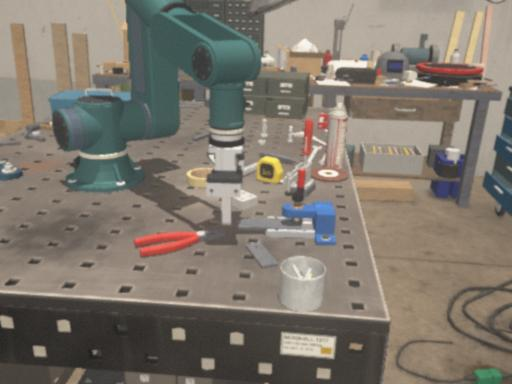

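The shut fingers stand at (226,222), just in front of the bar's near end (240,226) and clear of the pliers' nose. I'll push now.

```bash
python3 -m creep '[[[-4,-1,1,0],[-4,-1,1,0],[-4,-1,0,0],[-3,0,0,0],[-3,0,0,0],[-3,0,0,0],[-2,0,0,0],[-2,0,0,0]]]';python3 st.py
python3 -m creep '[[[-2,0,0,0],[-2,0,0,0],[-2,0,0,0],[-2,0,0,0],[-2,0,0,0]]]';python3 st.py
```

```text
time: 4.65
tool_pos: [0.404, -0.264, 0.0073]
ee_rot: [3.141, -0.001, -3.057]
wrist_force: [-2.9, -0.7, 2.0]
width: 0.0003
t 4.65 clamp xy -131.4 0.1 z 7.3 yaw 3.2263 set-theta 0.0  Fclamp -2.9 -0.4 Fz 2.0 Ftool_x 2.92 Ftool_y -0.44 q6 -2.35 w 0.3
time: 5.28
tool_pos: [0.4144, -0.2632, 0.0075]
ee_rot: [3.142, -0.0, -3.057]
wrist_force: [-4.1, -0.3, 1.2]
width: 0.0006
t 5.28 clamp xy -121.0 0.0 z 7.5 yaw 3.2264 set-theta 0.0  Fclamp -4.1 0.0 Fz 1.2 Ftool_x 4.14 Ftool_y 0.03 q6 -2.34 w 0.6
```

In contact and sliding at about 3–4 N.

```bash
python3 -m creep '[[[-2,0,0,0],[-2,0,0,0],[-1.5,0,0,0]]]';python3 st.py
python3 -m creep '[[[-1,0,0,0],[-1,0,0,0]]]';python3 st.py
python3 -m creep '[[[-1,0,0,0],[0,0,0,0]]]';python3 st.py
```

```text
time: 5.65
tool_pos: [0.4199, -0.2628, 0.0075]
ee_rot: [3.142, -0.0, -3.057]
wrist_force: [-4.4, -0.6, 2.0]
width: 0.0004
t 5.65 clamp xy -115.5 -0.0 z 7.5 yaw 3.2263 set-theta 0.0  Fclamp -4.4 -0.2 Fz 2.0 Ftool_x 4.41 Ftool_y -0.19 q6 -2.33 w 0.4
time: 5.9
tool_pos: [0.4218, -0.2626, 0.0075]
ee_rot: [3.142, -0.0, -3.057]
wrist_force: [-4.1, -1.4, 2.2]
width: 0.0003
t 5.90 clamp xy -113.6 -0.0 z 7.5 yaw 3.2263 set-theta 0.0  Fclamp -4.2 -1.0 Fz 2.2 Ftool_x 4.20 Ftool_y -1.01 q6 -2.33 w 0.3
time: 6.15
tool_pos: [0.4226, -0.2626, 0.0075]
ee_rot: [3.142, -0.0, -3.057]
wrist_force: [-4.3, -1.0, 2.2]
width: 0.0005
t 6.15 clamp xy -112.8 -0.0 z 7.5 yaw 3.2264 set-theta 0.0  Fclamp -4.4 -0.6 Fz 2.2 Ftool_x 4.40 Ftool_y -0.61 q6 -2.33 w 0.5
```

```bash
for i in 1; do python3 -m creep '[[[-1,0,0,0],[-1,0,0,0]]]' >/dev/null;python3 st.py
python3 -m creep '[[[-0.7,0,0,0],[-0.3,0,0,0]]]'>/dev/null;python3 st.py; done
```

```text
t 6.40 clamp xy -112.7 -0.0 z 7.5 yaw 3.2265 set-theta 0.0  Fclamp -11.0 0.5 Fz 7.0 Ftool_x 11.04 Ftool_y 0.52 q6 -2.32 w 0.7
t 6.65 clamp xy -112.8 -0.0 z 7.5 yaw 3.2265 set-theta 0.0  Fclamp -12.7 0.3 Fz 8.2 Ftool_x 12.67 Ftool_y 0.33 q6 -2.32 w 0.4
```

It stopped with the force jumping to 12 N. I'll press slightly more to confirm, then retreat and check with the camera.

```bash
python3 -m creep '[[[-1,0,0,0],[0,0,0,0]]]' >/dev/null;python3 st.py
python3 -m creep '[[[3,0,0,0],[8,0,0,0],[25,0,0,0],[40,0,-10,0],[20,0,-50,0],[0,0,-55,0],[0,0,-40,0],[0,0,0,0]]]';python3 -c "
from h import *
grab('top','t1');grab('side','s1')
D=np.load('t1.npz');S=np.load('s1.npz')
f=lambda a:cv2.resize(a[...,::-1].astype(np.uint8),None,fx=6,fy=6,interpolation=cv2.INTER_CUBIC)
cv2.imwrite('pics/s1c.png',f(S['c'][160:260,230:345]))
"; python3 fit.py t1; python3 st.py
```

```text
t 6.90 clamp xy -112.7 0.0 z 7.5 yaw 3.2266 set-theta 0.0  Fclamp -15.0 -0.3 Fz 10.1 Ftool_x 14.98 Ftool_y -0.33 q6 -2.32 w 0.6
time: 7.9
tool_pos: [0.3337, -0.2722, 0.1667]
ee_rot: [-3.134, 0.008, -3.056]
wrist_force: [0.5, -0.4, -1.0]
width: 0.0004
clamp [ 0.5353 -0.2527  0.0842] 0.020680189798960646
bar z 0.01872581569444878 x ends [-0.102  -0.1019 -0.1015]
t 8.00 clamp xy -204.1 0.2 z 162.2 yaw 3.2268 set-theta 0.0  Fclamp 0.5 0.7 Fz -0.8 Ftool_x -0.50 Ftool_y 0.73 q6 -2.47 w 0.6Traceback (most recent call last):
  File "fit.py", line 36, in <module>
    import sys; fit(sys.argv[1] if len(sys.argv)>1 else 't0')
                ~~~^^^^^^^^^^^^^^^^^^^^^^^^^^^^^^^^^^^^^^^^^^
  File "fit.py", line 30, in fit
    s=bb[abs(bb[:,0]-x)<.003][:,1]; mid.append((s.min()+s.max())/2)
                                                ~~~~~^^
    return umr_minimum(a, axis, None, out, keepdims, initial, where)
ValueError: zero-size array to reduction operation minimum which has no identity
```

View pics/s1c.png

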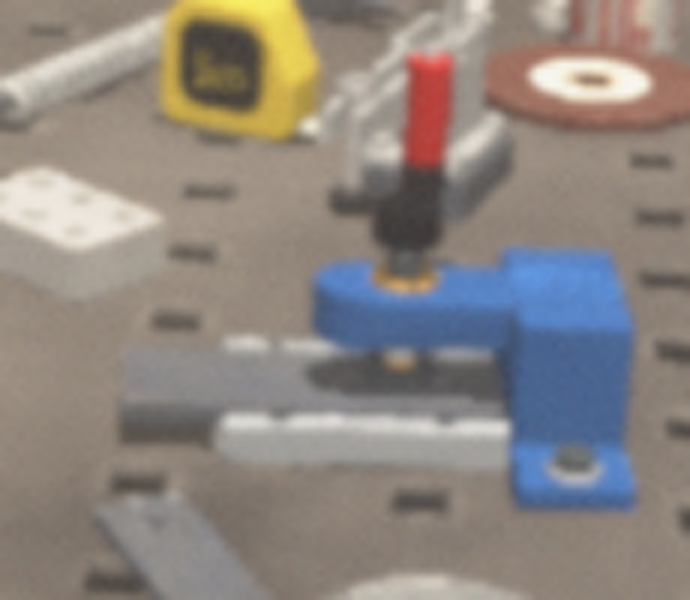

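The bar is home: its near end is at clamp x = -0.102, and in the crop its far end meets the column at (500,385). The knob is unmoved at θ≈9°. Next I bring the fist behind the grip.

```bash
python3 -m creep '[[[-36,10.8,0,0],[-36,10.8,0,0],[-36,10.8,0,0],[-36,10.8,0,0],[-36,10.8,0,0],[0,0,0,9],[0,0,0,0]]]' 0
python3 st.py
python3 -m creep '[[[0,0,33,0],[0,0,33,0],[0,0,0,0],[0,0,0,0]]]'
python3 st.py;python3 -c "
from h import *
s=grab('side','s2')
cv2.imwrite('pics/s2c.png',cv2.resize(s['color'][120:250,230:345,::-1],None,fx=4.5,fy=4.5,interpolation=cv2.INTER_CUBIC))"
```

```text
time: 8.88
tool_pos: [0.5054, -0.2003, 0.1596]
ee_rot: [3.139, -0.004, 3.072]
wrist_force: [0.5, -0.2, 0.0]
width: 0.0005
t 8.88 clamp xy -25.0 55.0 z 159.6 yaw 3.0721 set-theta 8.9  Fclamp 0.5 -0.3 Fz 0.0 Ftool_x -0.50 Ftool_y -0.20 q6 -1.98 w 0.5
time: 9.38
tool_pos: [0.506, -0.2016, 0.0971]
ee_rot: [-3.141, 0.001, 3.07]
wrist_force: [-1.1, 0.1, -0.4]
width: 0.0005
t 9.38 clamp xy -24.5 53.6 z 97.1 yaw 3.0699 set-theta 9.0  Fclamp -1.1 0.2 Fz -0.4 Ftool_x 1.11 Ftool_y 0.05 q6 -1.98 w 0.5
```

View pics/s2c.png

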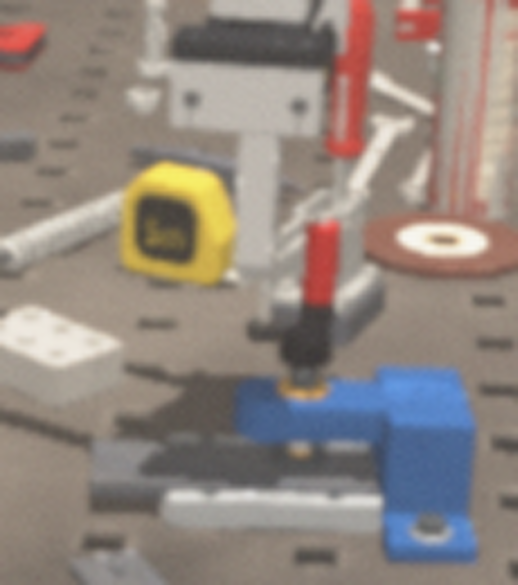

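The fist is behind the grip with about a 14 mm gap (finger edge at 278, post edge at 306), at grip height. I'll close the gap, then drive the arc about the screw axis in 4° rows.

```bash
cat >> st.py <<'E'
F=w[:2]@[np.cos(yaw),np.sin(yaw)]
# axis location in tool frame (mm)
print('  axis in tool: x %.1f y %.1f'%tuple(np.array([-d@[np.cos(yaw),np.sin(yaw)],-d@[np.sin(yaw),-np.cos(yaw)]])*1e3))
import sys; sys.exit(int(F>2.8))
E
python3 -m creep '[[[-5,0,0,0],[-5,0,0,0],[-4,0,0,0],[0,0,0,0]]]' >/dev/null; python3 st.py
python3 -m creep '[[[-3.53,1.13,0.09,4],[-3.53,1.13,0.09,4],[-3.53,1.13,0.09,4],[-3.53,1.13,0.09,4],[-3.53,1.13,0.09,4]]]'>/dev/null; python3 st.py
```

```text
t 9.93 clamp xy -10.4 51.7 z 96.5 yaw 3.0696 set-theta 9.0  Fclamp 0.1 -1.0 Fz -0.7 Ftool_x -0.22 Ftool_y -0.99 q6 -1.97 w 0.7
  axis in tool: x -18.4 y -49.4
t 10.55 clamp xy 7.4 52.0 z 95.9 yaw 2.7179 set-theta 29.2  Fclamp -0.6 0.8 Fz 0.4 Ftool_x 0.87 Ftool_y 0.38 q6 -1.60 w 0.7
  axis in tool: x -18.9 y -49.0
```

```bash

python3 -m creep '[[[-3.53,1.3,0.09,4],[-3.53,1.3,0.09,4],[-3.53,1.3,0.09,4]]]'>/dev/null; python3 st.py
cat > grip.py <<'E'
from h import *
s=snapshot('side');q=cloud(s);c=s['color'].astype(int)
d=q[...,:2]-[.535,-.2529];C,S=np.cos(.0856),np.sin(.0856)
X=d[...,0]*C+d[...,1]*S;Y=-d[...,0]*S+d[...,1]*C
m=(c[...,0]>100)&(c[...,1]<70)&(np.hypot(X,Y)<.075)&(q[...,2]>.07)&(q[...,2]<.14)
E=np.array(s['extrinsics']);cam=-E[:3,:3].T@E[:3,3];v=np.median(q[m],0)-cam;v=v[:2]/np.linalg.norm(v[:2])
g=np.median(q[m],0)[:2]+v*.0075-[.535,-.2529];x,y=g@[C,S],g@[-S,C]
print('grip',m.sum(),round(x*1e3,1),round(y*1e3,1),'theta',np.degrees(np.arctan2(x,y)).round(1))
E
python3 grip.py
```

```text
t 10.93 clamp xy 18.3 49.5 z 95.5 yaw 2.5085 set-theta 41.2  Fclamp -0.3 0.8 Fz 1.2 Ftool_x 0.76 Ftool_y 0.39 q6 -1.39 w 0.5
  axis in tool: x -18.8 y -49.3
grip 82 31.8 37.5 theta 40.3
```

The camera reads the grip at 40°, which agrees with the tool. I'll continue in 8° steps and stop when the force jumps.

```bash

r(){ python3 st.py; }
python3 -m creep '[[[-3.53,1.2,0.09,4],[-3.53,1.2,0.09,4]]]'>/dev/null && r &&
python3 -m creep '[[[-3.53,1.2,0.09,4],[-3.53,1.2,0.09,4]]]'>/dev/null && r &&
python3 -m creep '[[[-3.53,1.2,0.09,4],[-3.53,1.2,0.09,4]]]'>/dev/null && r &&
python3 -m creep '[[[-3.53,1.2,0.09,4],[-3.53,1.2,0.09,4]]]'>/dev/null && r &&
python3 -m creep '[[[-3.53,1.2,0.09,4],[-3.53,1.2,0.09,4]]]'>/dev/null && r
```

```text
t 11.22 clamp xy 25.1 46.5 z 95.3 yaw 2.3699 set-theta 49.1  Fclamp -1.0 -0.5 Fz 0.8 Ftool_x 0.32 Ftool_y -1.09 q6 -1.25 w 0.5
  axis in tool: x -18.8 y -49.4
t 11.47 clamp xy 31.3 42.5 z 95.1 yaw 2.2303 set-theta 57.1  Fclamp -1.5 -0.4 Fz 0.2 Ftool_x 0.52 Ftool_y -1.45 q6 -1.11 w 0.8
  axis in tool: x -18.7 y -49.4
t 11.72 clamp xy 37.0 37.7 z 94.9 yaw 2.0907 set-theta 65.1  Fclamp -0.7 -0.3 Fz 0.0 Ftool_x -0.02 Ftool_y -0.74 q6 -0.97 w 0.4
  axis in tool: x -18.7 y -49.5
t 11.97 clamp xy 42.0 32.2 z 94.7 yaw 1.9510 set-theta 73.1  Fclamp -0.4 0.5 Fz 0.6 Ftool_x 0.55 Ftool_y -0.25 q6 -0.83 w 0.5
  axis in tool: x -18.6 y -49.5
t 12.22 clamp xy 46.1 26.3 z 94.5 yaw 1.8114 set-theta 81.1  Fclamp -1.8 1.2 Fz 0.2 Ftool_x 1.50 Ftool_y -1.58 q6 -0.70 w 0.6
  axis in tool: x -18.8 y -49.6
```

```bash

r(){ python3 st.py; }
python3 -m creep '[[[-3.53,1.2,0.09,4],[-3.53,1.2,0.09,4]]]'>/dev/null && r &&
python3 -m creep '[[[-3.53,1.2,0.09,4],[-3.53,1.2,0.09,4]]]'>/dev/null && r &&
python3 -m creep '[[[-3.53,1.2,0.09,4],[-3.53,1.2,0.09,4]]]'>/dev/null && r &&
python3 -m creep '[[[-3.53,1.2,0.09,4],[-3.53,1.2,0.09,4]]]'>/dev/null && r &&
python3 -m creep '[[[-3.53,1.2,0.09,4],[-3.53,1.2,0.09,4]]]'>/dev/null && r
```

```text
t 12.47 clamp xy 49.0 21.0 z 94.5 yaw 1.6723 set-theta 89.1  Fclamp -1.0 5.1 Fz 1.6 Ftool_x 5.12 Ftool_y -0.92 q6 -0.57 w 0.3
  axis in tool: x -20.2 y -49.3
```

The force jumped to 5.1 N with a 1.5 mm lag, so contact is at θ≈83° (between 81° and 87°). My target is a true θ of about 168°. I'll continue in steps and watch the force rise.

```bash

r(){ python3 st.py; }
python3 -m creep '[[[-3.53,1.2,0.09,4],[-3.53,1.2,0.09,4]]]'>/dev/null ; r 
python3 -m creep '[[[-3.53,1.2,0.09,4],[-3.53,1.2,0.09,4]]]'>/dev/null ; r
python3 -m creep '[[[-3.53,1.2,0.09,4],[-3.53,1.2,0.09,4]]]'>/dev/null ; r
python3 grip.py
```

```text
t 12.72 clamp xy 51.4 14.7 z 94.3 yaw 1.5332 set-theta 97.1  Fclamp -1.9 5.3 Fz 2.8 Ftool_x 5.01 Ftool_y -2.51 q6 -0.43 w 0.8
  axis in tool: x -20.9 y -49.2
t 12.97 clamp xy 53.0 7.7 z 94.2 yaw 1.3938 set-theta 105.0  Fclamp -1.7 6.6 Fz 2.5 Ftool_x 5.96 Ftool_y -3.34 q6 -0.30 w 0.3
  axis in tool: x -21.2 y -49.2
t 13.22 clamp xy 53.6 0.4 z 94.0 yaw 1.2544 set-theta 113.0  Fclamp -0.1 6.9 Fz 2.2 Ftool_x 6.30 Ftool_y -2.84 q6 -0.17 w 0.5
  axis in tool: x -21.4 y -49.1
grip 92 45.7 -14.8 theta 107.9
```

```bash

r(){ python3 st.py; }
python3 -m creep '[[[-3.53,1.2,0.09,4],[-3.53,1.2,0.09,4],[-3.53,1.2,0.09,4],[-3.53,1.2,0.09,4]]]'>/dev/null ; r 
python3 -m creep '[[[-3.53,1.2,0.09,4],[-3.53,1.2,0.09,4],[-3.53,1.2,0.09,4]]]'>/dev/null ; r
python3 -m creep '[[[-3.53,1.2,0.09,4],[-3.53,1.2,0.09,4],[-3.53,1.2,0.09,4]]]'>/dev/null ; r
python3 grip.py
```

```text
t 13.78 clamp xy 51.9 -13.8 z 93.7 yaw 0.9756 set-theta 129.0  Fclamp 2.5 6.3 Fz 1.9 Ftool_x 6.46 Ftool_y -2.00 q6 0.08 w 0.4
  axis in tool: x -21.9 y -49.1
t 14.15 clamp xy 48.2 -24.1 z 93.6 yaw 0.7664 set-theta 141.0  Fclamp 3.2 6.9 Fz 0.7 Ftool_x 6.84 Ftool_y -3.31 q6 0.28 w 0.6
  axis in tool: x -22.3 y -49.1
t 14.53 clamp xy 42.5 -33.5 z 93.4 yaw 0.5570 set-theta 153.0  Fclamp 6.4 5.1 Fz 0.2 Ftool_x 8.03 Ftool_y -1.68 q6 0.47 w 0.2
  axis in tool: x -22.6 y -49.1
grip 114 26.4 -40.6 theta 147.0
```

```bash

python3 -m creep '[[[-3.53,1.2,0.09,4],[-3.53,1.2,0.09,4],[-3.53,1.2,0.09,4],[-3.53,1.2,0.09,4],[-3.53,1.2,0.09,4]]]'>/dev/null ; python3 st.py; python3 grip.py
```

```text
t 15.20 clamp xy 28.9 -46.0 z 93.2 yaw 0.2077 set-theta 173.0  Fclamp 9.3 2.3 Fz -1.7 Ftool_x 9.48 Ftool_y -1.17 q6 0.79 w 0.3
  axis in tool: x -23.1 y -49.2
grip 103 10.5 -47.5 theta 167.5
```

The grip is at θ≈167.7° by both tool and camera, about 85° past contact. I'll back off and let go.

```bash

python3 -m creep '[[[5,0,0,0],[10,0,0,0],[15,0,0,0],[0,0,-40,0],[0,0,-50,0],[30,0,-20,0],[0,0,0,0],[0,0,0,0]]]'; python3 st.py; python3 grip.py; python3 -c "
from h import *
s=grab('side','s3');t=grab('top','t3');f=lambda a:cv2.resize(a[...,::-1],(560,480),interpolation=cv2.INTER_CUBIC)
cv2.imwrite('pics/s3c.png',f(s['color'][160:260,230:345]))"; python3 fit.py t3 2>&1 | grep -v File
```

```text
time: 16.25
tool_pos: [0.622, -0.286, 0.2008]
ee_rot: [-3.14, 0.003, 0.207]
wrist_force: [-0.2, -0.4, -0.2]
width: 0.0002
t 16.25 clamp xy 83.9 -40.4 z 200.8 yaw 0.2072 set-theta 173.0  Fclamp -0.3 -0.4 Fz -0.2 Ftool_x -0.31 Ftool_y 0.32 q6 0.85 w 0.2
  axis in tool: x -78.3 y -50.3
grip 124 11.5 -47.8 theta 166.4
clamp [ 0.5354 -0.2527  0.1007] 0.04005705492211804
bar z 0.017350881374289855 x ends [-0.1023 -0.102  -0.1014]
Traceback (most recent call last):
ValueError: zero-size array to reduction operation minimum which has no identity
```

View pics/s3c.png

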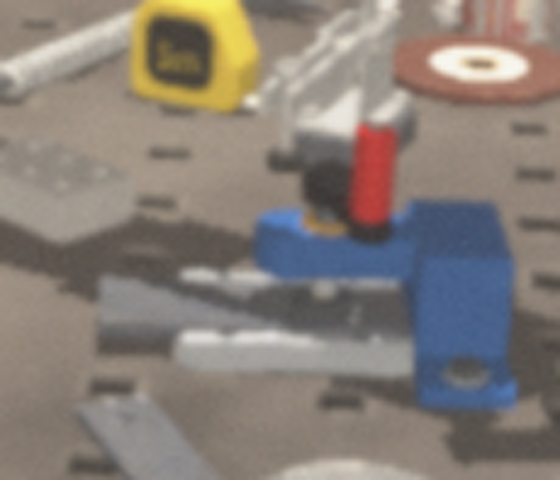

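View pics/t3.png

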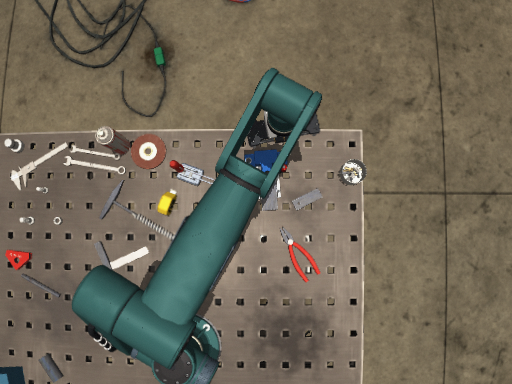

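The side crop shows the bar home against the column, the nose down on it, and the grip (375,175) free with the fingers gone. In the top view the tape, tin and pliers are where they were, and the gripper is clear above. Handing in.

```bash
python3 -c "
from bench import ticket
print(ticket.close_job())"
```

```text
the job is handed in; nothing more can be done
None
```

I pushed the bar home and wound the knob to about 85° past contact, then let go and handed the job in; it reports no verdict.

- **Bar:** I slid it about 25 mm with shut fingers at about 4 N until it stopped against the column, peaking at 15 N. Its near end measured clamp x = -0.102 after the push and again after tightening, which is its home position.
- **Knob:** I turned the grip clockwise with the shut fist. The push jumped from about 1 N to 5 N somewhere between 81° and 87°, so I took contact as about 83°. I stopped at about 167.7°, where the push had risen to 9.5 N.
- **Last checks:**
    - After letting go, the camera put the grip at 166.4°, within its few degrees of scatter.
    - Wrist force was near zero and the gripper was clear, about 16 s into the 61 s allowed.
    - The tape measure, tin and pliers looked unmoved in the top view. The arm hid the gauge block there, but the side view shows it in place.
- **What is uncertain or failed:**
    - The clamping force could not be measured directly; I estimate about 57 N from the turn angle and push force.
    - The contact angle is good to about ±3°.
    - The last clamp refit from the top camera was poor because the arm was in the way (yaw 0.101 against 0.086), and its bar-yaw step crashed on the last two runs for lack of points.

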